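# Clamp a spacer set in the bench caliper to the right force

## Task

Load the steel bush, the aluminium step block and the brass shim plate, in any order, into the channel of the bench caliper, each standing upright on the channel floor with its wide face towards the jaws, and let go of them while the needle is still below the green band. Then slide the orange-tabbed jaw shut on the row until the dial needle stands in the green band, never letting it reach the red, and leave it clamped there. Leave the other things on the bench where they are.

Things in the scene. Friction and masses are not known exactly. Their poses are not given: they have to be found in the camera images.
- caliper: bench caliper, fixed: green base 100 mm wide (x), 300 long (y -135 to +165), 22 high. Its steel channel runs along y: floor 30 mm above the bench, 54 wide between side lips 5 high, 4 thick. Sprung anvil at the +y end, face 39 tall, 46 wide, with green housing and dial behind it, top 90 mm above the bench; sliding jaw at the -y end. Origin on the bench below the midline
- channel (a point): point on the channel floor on the midline, 30 mm above the caliper's origin; y along the channel towards the anvil, z up
- anvil_face (a point): centre of the anvil's face, 20 mm above the channel floor; the face looks to -y of the caliper. The anvil gives way to +y up to 8 mm against a spring of about 1.5 N per mm, starting at 0
- jaw_face (a point): centre of the sliding jaw's face, 20 mm above the channel floor; it looks to +y of the caliper. The dark steel jaw is 50 mm wide (x), 22 mm thick and its top is 42 mm above the channel floor
- jaw_tab (a point): centre of the top of the orange tab on the jaw, 64 mm above the channel floor (94 mm above the bench), 11 mm behind the jaw face; the tab is 24 mm (x) by 14 mm (y, sliding direction) and stands 22 mm above the jaw
- jaw (a joint): travel of the jaw towards the anvil in m: 0 is fully open (160 mm between the faces), at most 0.100. It slides stiffly (about 9 N) and stays where it is left
- needle (a joint): angle in rad of the black dial needle, clockwise seen from above; it shows the force on the anvil: 0 is no force (needle towards -x of the caliper), about 0.52 rad per mm of anvil travel (0.35 rad per N); green band from 1.05 to 2.09, red from 3.14 on
- dial (a point): centre of the white dial face (68 mm across), which looks up
- bush: turned steel bush standing on its end, 40 mm diameter, 38 mm tall; origin under its centre
- step_block: milled aluminium step block standing on its foot: 44 mm wide (x), 30 mm thick (y), the foot 22 mm high; above it on the +y side a 16 mm thick step rises to 38 mm. Wide faces look along y. Origin under the centre of the foot
- shim: brass shim plate standing on edge: 44 mm wide (x), 14 mm thick (y), 38 mm tall. Wide faces look along y. Origin under its centre
- punch: dark steel headed pin standing on its 28 mm head, 22 mm diameter, 45 mm tall; origin under its centre (not part of the job)
- electrode: copper block 50 x 40 x 20 mm with an upright rib, 41 mm tall in all; origin under its centre (not part of the job)
- pliers: orange-handled pliers lying flat, 155 mm long, 14 mm thick; origin mid-length (not part of the job)
- screwdriver: screwdriver lying flat; origin near its middle (not part of the job)
- cup: white plastic cup, 76 mm across, 70 mm tall; origin under its centre (not part of the job)
- oil: black oil bottle with a steel cap, 52 mm diameter, 130 mm tall; origin under its centre (not part of the job)
There are look-alikes about, which are no part of the job. What is shaped like the bush but blue or purple is not meant.

How it is judged:
By the outcome, as a careful person would: the job done as asked, in the order asked, and still so for the second after the job is handed in, with the robot touching nothing.
It also fails if it takes over 72 s, if anything falls off the work surface, if the arm or the gripper's body presses on something with over 40 N, if the wrist force passes 120 N, or if a joint passes its speed limit or range.

## Robot

A 6-joint arm with a two-finger parallel gripper is mounted at the origin on the work surface. World frame = base frame: x ahead of the robot, y to its left, z up, the work surface at z = 0. Lengths are in m, angles in rad, forces in N, time in s.
With the tool pointing down it reaches from about 0.2 to 0.875 m from the base axis. Payload 3.4 kg.
Tool frame: the origin (TCP) lies midway between the tips of the shut fingers; the grasp point (between the pads) lies 19 mm behind it; z points along the fingers, y is the line along which they close (so a half turn about z gives the same grasp; the last joint's range is limited). The gripper opens to 94 mm and grips with 3 to 60 N. Pads are 16 mm wide; open, the fingers measure 119 mm over their backs; the gripper's body (75 mm by 177 mm) begins 78 mm behind the grasp point.
Start: joints at [1.188, 0.276, 1.505, -0, 1.361, -0.121], TCP at [0.149, 0.555, 0.205] pointing down, gripper open.
Joint ranges: [-2.89, 2.89], [-0.75, 2.08], [0.22, 2.7], [-1.18, 4.32], [0.11, 2.71], [-2.7, 2.7]. Speed limits (rad/s): [2.57, 2.57, 3.14, 3.14, 3.14, 3.14].

## Interface

Orientations are given as a unit quaternion [x, y, z, w].
In Python, from bench import r, imaging gives the robot as it stands.
- The arm moves only by the tool send_rows, never from a script. Its argument "rows" is text: rows parted by semicolons, each of 4 numbers parted by spaces: the shift along the tool's x, y, z scaled (see below), then the turn about the tool's z scaled (see below). A call has 1 to 12 rows; each row shifts and turns the commanded pose from where the row before left it, along the tool's axes as they then stand; what a row does not reach is not made up. The controller multiplies each number of a shift by 0.06 m and each number of a turn by 4 degrees. A row lasts 1/8 s, in which the tool goes at most 62.5 mm and 10.7 degrees, less where a joint would pass 70% of its speed; a pose out of reach is approached as far as the arm can. A call with a number of a shift or a turn outside -1 to 1 is refused whole. A call with a gripper value outside its range is refused whole. "claw" is the opening, from -1 (shut) to 1 (fully open), so that 0 is half open, set as the call begins (left out, the last holds). The fingers move at their own pace and stop on an object; "grip_force" is the grip in N (left out, the last holds). Time passes only in rows, so rows that do not move let the fingers close. It gives the time, the measured TCP pose, the force, the opening and the grip force at its end, in the units of the state.
- r.get_obs(): the state, without advancing time (a new reading comes with each control period).
- imaging.get_image(name): name is "side" or "top"; returns a dict with "color" (400x640x3 uint8, blue, green, red), "range_z" (400x640 float32, m along the optical axis (not along the pixel's ray), 0 where there is no reading), "camera_matrix" (3x3 intrinsics, pixels), "dist" ([k1, k2, p1, p2, k3] as OpenCV has them; the pictures are not rectified), "rvec" (rotation vector, rad) and "tvec" (3), from world to camera coordinates, as OpenCV has them. Camera axes: x right, y down, z forward; pixel columns grow to the right and rows downward; lengths in m; the calibration is good to about 2 mm. A picture is of the moment at which its call begins.
- r.hand_in(): hands the job in; it is judged then, once.
The state is a dict: "time": time; "joint_pos": joint angles; "qvel": joint speeds; "tau": joint torques, N m; "position": TCP position; "eef_rot": TCP orientation; "contact_force": force on the tool from outside, world axes, zero at the start; "wrist_torque": the same for the moment, N m; "finger_gap": opening from 0.0 (shut) to 1.0 (fully open); "grip_force": force on a finger pad.
Only numpy, scipy, OpenCV 4.12 (cv2) and the standard library are available. Lean on these libraries where they do the work, as an engineer would, in place of code of your own. Each camera call takes 0.05 s, during which the arm holds its last target. There are 200 camera calls.

## Working session

There is one attempt and no reset: what is moved stays moved. The work goes in short steps, Python scripts to look and compute and a tool call to move; the robot and the scene stay as the last step left them, time stands still between calls to the robot, and variables do not carry over. Pictures are saved under pics/ and viewed, at most 10 in all, crops included, and the job is handed in when it is done.

Besides the shell and the picture viewer there is one more tool, called after "Request:" in YAML: its name, and indented under it one key for each argument. send_rows: Moves the arm, as the interface text tells. Its arguments: {"type":"object","properties":{"rows":{"type":"string"},"claw":{"type":"number"},"grip_force":{"type":"number"}},"required":["rows"]}

```bash
mkdir -p pics; ls
cat > h.py <<'E'
import numpy as np, cv2
from bench import r, imaging
def snap(n,f=None):
    d=imaging.get_image(n); np.savez('pics/'+(f or n)+'.npz',**d)
    if f: cv2.imwrite('pics/'+f+'.png',d['color'])
    return d
def load(f): return dict(np.load('pics/'+f+'.npz'))
def ray(d,u,v):
    p=cv2.undistortPoints(np.array([[[u,v]]],float),d['camera_matrix'],d['dist'])[0,0]
    R=cv2.Rodrigues(d['rvec'])[0]; return R, np.array([p[0],p[1],1.])
def at_z(d,u,v,z):
    R,q=ray(d,u,v); c=-R.T@d['tvec'].ravel(); w=R.T@q
    return c+w*(z-c[2])/w[2]
def dep(d,u,v):
    R,q=ray(d,u,v); return R.T@(q*d['range_z'][int(round(v)),int(round(u))]-d['tvec'].ravel())
def cloud(d):
    h,w=d['range_z'].shape; g=np.stack(np.meshgrid(np.arange(w),np.arange(h)),-1).reshape(-1,1,2).astype(float)
    p=cv2.undistortPoints(g,d['camera_matrix'],d['dist'])[:,0]
    z=d['range_z'].ravel()[:,None]; P=np.hstack([p*z,z])-d['tvec'].ravel()
    return (P@cv2.Rodrigues(d['rvec'])[0]).reshape(h,w,3)
E
python3 - <<'E'
from h import *
for n in('top','side'):
    d=snap(n,n+'0'); R=cv2.Rodrigues(d['rvec'])[0]; print(n,-R.T@d['tvec'].ravel(),R[2])
o=r.get_obs(); print(o['position'],o['eef_rot'],o['time'],o['contact_force'])
E
```

```text
pics
top [0.42113361 0.0081341  1.37123413] [ 0.10650269 -0.01316776 -0.99422522]
side [ 0.50683644 -0.74684907  0.7048745 ] [ 0.02020713  0.76472022 -0.64404554]
[0.14866066 0.55494735 0.20470745] [ 1.30538636e-01  9.91442897e-01 -7.77619843e-04 -2.05850828e-04] 0.1 [-0.15630629 -0.26266865  0.15708828]
```

View pics/top0.png

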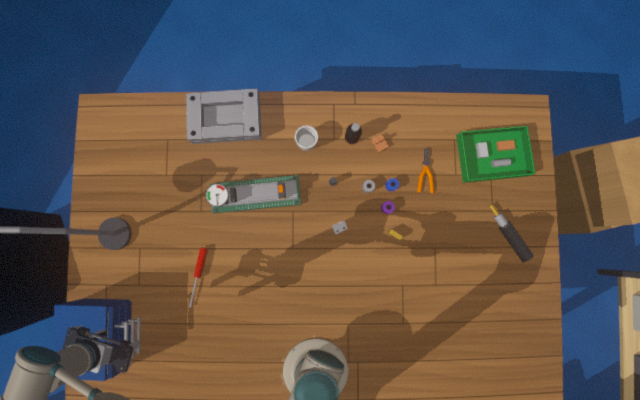

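View pics/side0.png

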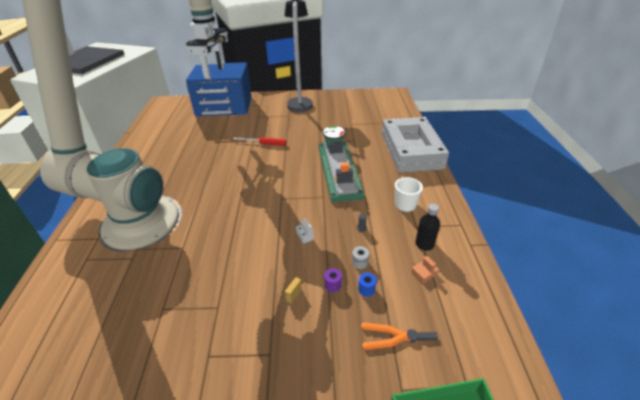

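The top view shows:
- the caliper at (208–300, 177–212), with its dial at (217,195) and the tab at (281,188)
- the bush candidates: steel (369,186), blue (392,184), purple (388,208)
- the step block at (340,228), with a grey thing in the green tray at (482,150) as its look-alike
- the shim at (397,235), with a tray item at (505,145) as its look-alike

I choose the steel bush, the step block at (340,228) and the yellow shim at (397,235), and check them in a close crop.

Run:
```python
from h import *
d=load('top0'); 
a=cv2.resize(d['color'][160:250,200:300],None,fx=4,fy=4,interpolation=cv2.INTER_CUBIC)
b=cv2.resize(d['color'][160:250,320:420],None,fx=4,fy=4,interpolation=cv2.INTER_CUBIC)
cv2.imwrite('pics/c0.png',np.hstack([a,b]))
P=cloud(d)
for n,u,v in [('bush',369,186),('step',340,228),('shim',397,235),('tab',281,188),('dial',217,195),('punch',333,182)]:
    Q=P[v-14:v+15,u-14:u+15].reshape(-1,3); zt=P[v,u,2]
    m=np.abs(Q[:,2]-zt)<.006; print(n,P[v,u].round(4),Q[m].mean(0).round(4),m.sum(),'zmax',Q[:,2].max().round(3))
```

```text
bush [ 0.6071 -0.1784  0.0331] [ 0.6087 -0.1756  0.0359] 84 zmax 1.371
step [ 0.4685 -0.0817  0.0191] [ 0.4655 -0.084   0.0208] 49 zmax 1.371
shim [ 0.4442 -0.2671  0.0404] [ 0.4467 -0.2629  0.0382] 51 zmax 1.371
tab [0.5922 0.1088 0.0959] [0.5936 0.1109 0.0938] 27 zmax 1.371
dial [0.5714 0.3135 0.0852] [0.5734 0.3151 0.0847] 411 zmax 1.371
punch [ 0.6188 -0.0581  0.0445] [ 0.6273 -0.0594  0.0437] 34 zmax 1.371
```

View pics/c0.png

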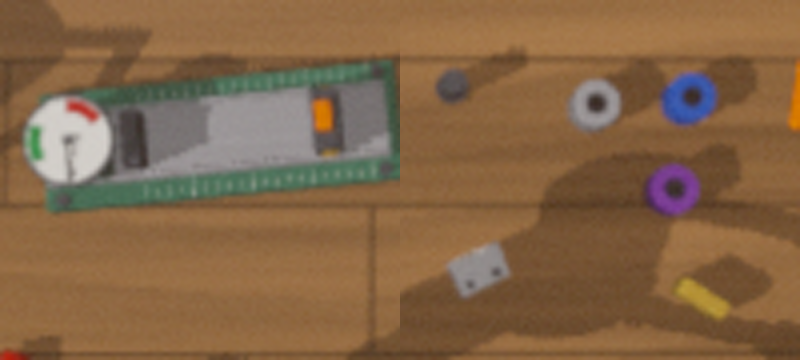

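The crop shows:
- **Bush:** the steel ring at (595,103) has blue and purple twins at (690,97) and (673,190). I take the grey one.
- **Step block:** grey with two holes, at (478,270).
- **Shim:** brass, at (702,298).
- **Caliper:** tilted about 5–6°. The anvil is at (132,138), the jaw at (325,120), and the needle points down, which is zero.

Next I fit the poses.

Run:
```python
from h import *
def rect(Q):
    (c,s,a)=cv2.minAreaRect((Q[:,:2]*1000).astype(np.float32)); return np.round(c,1),np.round(s,1),round(a,1),len(Q)
for n in('top0','side0'):
    d=load(n);P=cloud(d).reshape(-1,3);C=d['color'].reshape(-1,3).astype(int);B,G,Rr=C.T
    print(n)
    def near(x,y,rad,lo,hi): return (np.hypot(P[:,0]-x,P[:,1]-y)<rad)&(P[:,2]>lo)&(P[:,2]<hi)
    m=near(.609,-.176,.03,.03,.045); Q=P[m]; (c,rr)=cv2.minEnclosingCircle((Q[:,:2]*1000).astype(np.float32)); print('bush',np.round(c,1),round(rr,1),rect(Q),Q[:,2].mean())
    print('step',rect(P[near(.466,-.084,.04,.014,.05)]),'top',rect(P[near(.466,-.084,.04,.031,.05)]),'foot',rect(P[near(.466,-.084,.04,.015,.027)]))
    print('shim',rect(P[near(.447,-.263,.04,.032,.045)]),rect(P[near(.447,-.263,.04,.01,.045)]))
    m=near(.593,.11,.03,.086,.1)&(Rr>150)&(B<90); print('tab',rect(P[m]),P[m].mean(0))
    m=near(.573,.315,.045,.08,.092)&(B>150); print('dial',rect(P[m]),P[m].mean(0))
    g=near(.583,.2,.2,.014,.028)&(G>Rr+20)&(G>B+5); print('base',rect(P[g]))
    # heights along axis
    a=np.deg2rad(5.65); o=np.array([.5936,.1109]); t=np.array([-np.sin(a),np.cos(a)]); s=np.array([np.cos(a),np.sin(a)])
    q=P[:,:2]-o; y=q@t; x=q@s; m=(abs(x)<.02)
    for lo in np.arange(-.05,.18,.004):
        k=m&(y>=lo)&(y<lo+.004)&(P[:,2]>0)&(P[:,2]<.12); print('%.3f:%.0f/%.0f'%(lo,1e3*P[k,2].min(),1e3*P[k,2].max()) if k.any() else '',end=' ')
    print()
    for f in(-.04,.03,.08): 
        print(f,[(round(float(u),3),round(1e3*float(np.median(P[k,2])))) for u in np.arange(-.06,.06,.004) if (k:=(x>=u)&(x<u+.004)&(y>f)&(y<f+.04)&(P[:,2]>-.01)).any()])
```

```text
top0
bush [ 608.7 -177. ] 20.0 (array([ 608.9, -176.2]), array([36.8, 36.8]), 87.6, 114) 0.03745879716294452
step (array([472.7, -80.2]), array([29.4, 44. ]), 26.2, 124) top (array([479.5, -77.4]), array([14.7, 43.1]), 26.3, 65) foot (array([471. , -80.5]), array([26.3, 44.9]), 21.6, 56)
shim (array([ 447. , -262.3]), array([40.3, 14.8]), 54.1, 57) (array([ 447.3, -261.9]), array([41.2, 14.8]), 54.1, 69)
tab (array([592.5, 112.1]), array([20.2, 12.6]), 2.0, 29) [0.59276815 0.11127465 0.09302944]
dial (array([573. , 311.5]), array([64.5, 59.7]), 6.6, 265) [0.57084371 0.31345231 0.08476016]
base (array([583.5, 201.6]), array([ 97. , 294.2]), 5.5, 565)
-0.050:19/32 -0.046:26/33 -0.042:25/33 -0.038:22/36 -0.034:24/32 -0.030:27/34 -0.026:25/32 -0.022:25/33 -0.018:25/33 -0.014:22/72 -0.010:66/96 -0.006:71/96 -0.002:69/98 0.002:70/96 0.006:69/92 0.010:69/74 0.014:26/34 0.018:24/33 0.022:27/34 0.026:22/36 0.030:24/37 0.034:27/35 0.038:25/35 0.042:28/33 0.046:26/35 0.050:24/32 0.054:26/33 0.058:25/37 0.062:23/35 0.066:23/33 0.070:25/34 0.074:27/35 0.078:27/31 0.082:24/35 0.086:28/35 0.090:22/
[... 3074 characters left out ...]
, (0.044, 22), (0.048, 21), (0.056, 0)]
0.03 [(-0.06, 0), (-0.056, 0), (-0.052, 5), (-0.048, 21), (-0.044, 22), (-0.04, 21), (-0.036, 22), (-0.032, 25), (-0.028, 33), (-0.024, 30), (-0.02, 30), (-0.016, 29), (-0.012, 31), (-0.008, 30), (-0.004, 30), (0.028, 36), (0.04, 21), (0.044, 23), (0.048, 20), (0.056, -1)]
0.08 [(-0.06, 0), (-0.056, 0), (-0.052, 5), (-0.048, 20), (-0.044, 21), (-0.04, 22), (-0.036, 21), (-0.032, 27), (-0.028, 34), (-0.024, 30), (-0.02, 31), (-0.016, 30), (-0.012, 30), (-0.008, 29), (-0.004, 29), (0.0, 30), (0.004, 29), (0.008, 31), (0.012, 30), (0.016, 30), (0.02, 30), (0.024, 30), (0.028, 34), (0.032, 34), (0.036, 22), (0.04, 21), (0.044, 21), (0.048, 22), (0.056, 1)]
```

```bash
cat >> h.py <<'E'
from scipy.spatial.transform import Rotation as Ro
A=np.deg2rad(5.55); O=np.array([.5932,.1109]); T=np.array([-np.sin(A),np.cos(A)])
def chan(t): return O+T*t-.0006*np.array([np.cos(A),np.sin(A)])
def go(xy,z,phi):
    "turn units total, then shift units total along tool axes after the turn"
    o=r.get_obs(); M=Ro.from_quat(o['eef_rot']).as_matrix(); p=np.array(o['position'])
    ph=np.degrees(np.arctan2(M[1,1],M[0,1])); f=np.radians(phi)
    d=np.array([xy[0],xy[1],z])-p
    s=np.array([-np.sin(f)*d[0]+np.cos(f)*d[1],np.cos(f)*d[0]+np.sin(f)*d[1],-d[2]])
    print('t',o['time'],'pos',p.round(4),'phi',ph.round(1),'tilt',M[:,2].round(3),'F',np.round(o['contact_force'],1),'gap',round(o['finger_gap'],3),o['grip_force'])
    print('turn units',round((ph-phi)/4,2),'shift units',(s/.06).round(2))
E
python3 -c "
from h import *
go((.448,-.264),.15,58)"
```

```text
t 0.1 pos [0.1487 0.5549 0.2047] phi 75.0 tilt [-0.001 -0.001 -1.   ] F [-0.2 -0.3  0.2] gap 1.001 0.0
turn units 4.25 shift units [-11.46  -8.93   0.91]
```

Request:
send_rows:
  rows: "0 0 0.1 0.85; 0 0 0.1 0.85; 0 0 0.1 0.85; 0 0 0.1 0.85; 0 0 0.1 0.85; -0.64 -0.5 0 0; -0.64 -0.5 0 0; -0.64 -0.5 0 0; -0.64 -0.5 0 0; -0.64 -0.5 0 0; -0.64 -0.5 0 0; -0.64 -0.5 0 0"
  claw: 1
  grip_force: 20

```text
time: 1.6
position: [0.2656, 0.2334, 0.1753]
eef_rot: [0.275, 0.961, 0.0, 0.0]
contact_force: [0.5, 0.2, -0.1]
finger_gap: 0.998
grip_force: 0.0
```

Request:
send_rows:
  rows: "-0.64 -0.5 0 0; -0.64 -0.5 0 0; -0.64 -0.5 0 0; -0.64 -0.5 0 0; -0.64 -0.5 0 0; -0.64 -0.5 0 0; -0.64 -0.5 0 0; -0.64 -0.5 0 0; -0.64 -0.5 0 0; -0.64 -0.5 0 0; 0 0 0 0; 0 0 0 0"

```text
time: 3.1
position: [0.4314, -0.2222, 0.1748]
eef_rot: [0.276, 0.961, 0.001, -0.001]
contact_force: [-0.4, 0.3, -0.4]
finger_gap: 0.999
grip_force: 0.0
```

```bash
python3 -c "
from h import *
go((.448,-.264),.011,58)"
```

```text
t 3.1 pos [ 0.4314 -0.2222  0.1748] phi 58.0 tilt [-0.002  0.002 -1.   ] F [-0.4  0.3 -0.4] gap 0.999 0.0
turn units -0.01 shift units [-0.6  -0.44  2.73]
```

Request:
send_rows:
  rows: "-0.6 -0.44 0 0; 0 0 0.6 0; 0 0 0.6 0; 0 0 0.6 0; 0 0 0.5 0; 0 0 0.3 0; 0 0 0.13 0; 0 0 0 0"

```text
time: 4.1
position: [0.4485, -0.2635, 0.0118]
eef_rot: [0.275, 0.961, 0.0, -0.0]
contact_force: [-0.4, -0.2, 0.3]
finger_gap: 0.997
grip_force: 0.0
```

Request:
send_rows:
  rows: "0 0 0 0; 0 0 0 0; 0 0 0 0; 0 0 0 0; 0 0 0 0; 0 0 0 0"
  claw: -0.3

```text
time: 4.85
position: [0.4487, -0.2646, 0.0117]
eef_rot: [0.276, 0.961, -0.0, 0.0]
contact_force: [-0.3, -0.6, 1.4]
finger_gap: 0.469
grip_force: 20.0
```

Request:
send_rows:
  rows: "0 0 -0.3 0; 0 0 -0.6 0; 0 0 -0.6 0; 0 0 -0.6 0; 0 0 -0.3 0; 0 0 0 1; 0 0 0 1; 0 0 0 1; 0 0 0 1; 0 0 0 1; 0 0 0 1; 0 0 0 1"
  claw: -1

```text
time: 6.35
position: [0.4483, -0.2641, 0.1551]
eef_rot: [0.501, 0.865, 0.0, -0.001]
contact_force: [0.7, -0.8, -2.0]
finger_gap: 0.465
grip_force: 20.0
```

Request:
send_rows:
  rows: "0 0 0 1; 0 0 0 1; 0 0 0 1; 0 0 0 1; 0 0 0 1; 0 0 0 1; 0 0 0 0.1; 0 0 0 0"

```text
time: 7.35
position: [0.4486, -0.2643, 0.1554]
eef_rot: [0.671, 0.741, 0.0, -0.0]
contact_force: [0.6, -0.4, -1.1]
finger_gap: 0.467
grip_force: 20.0
```

```bash
python3 -c "
from h import *
print(chan(.136))
go(chan(.136),.155,5.55)"
```

```text
[0.57944966 0.24620443]
t 7.35 pos [ 0.4486 -0.2643  0.1554] phi 5.7 tilt [-0.     0.001 -1.   ] F [ 0.6 -0.4 -1.1] gap 0.467 19.99977082014084
turn units 0.03 shift units [8.26 2.99 0.01]
```

Request:
send_rows:
  rows: "0.8 0.3 0 0; 0.8 0.3 0 0; 0.8 0.3 0 0; 0.8 0.3 0 0; 0.8 0.3 0 0; 0.8 0.3 0 0; 0.8 0.3 0 0; 0.8 0.3 0 0; 0.8 0.3 0 0; 0.8 0.3 0 0; 0 0 0 0; 0 0 0 0"

```text
time: 8.85
position: [0.5805, 0.2304, 0.1552]
eef_rot: [0.671, 0.741, -0.001, -0.0]
contact_force: [-0.3, -0.3, -0.7]
finger_gap: 0.463
grip_force: 20.0
```

```bash
python3 -c "
from h import *
go(chan(.136),.0425,5.55)"
```

```text
t 8.85 pos [0.5805 0.2304 0.1552] phi 5.7 tilt [-0.001 -0.001 -1.   ] F [-0.3 -0.3 -0.7] gap 0.463 19.999679625034332
turn units 0.03 shift units [0.26 0.01 1.88]
```

Request:
send_rows:
  rows: "0.23 0.01 0 0; 0 0 0.5 0; 0 0 0.5 0; 0 0 0.4 0; 0 0 0.2 0; 0 0 0.15 0; 0 0 0.1 0; 0 0 0 0"

```text
time: 9.85
position: [0.5804, 0.2446, 0.0448]
eef_rot: [0.672, 0.741, 0.0, 0.0]
contact_force: [-0.5, 0.0, -0.2]
finger_gap: 0.47
grip_force: 20.0
```

```bash
python3 -c "
from h import *
go(chan(.134),.0425,5.55)
a=snap('top','top1')['color'][150:225,200:310]; b=snap('side','side1')['color'][110:210,290:400]
cv2.imwrite('pics/c1.png',np.hstack([cv2.resize(a,(385,300),interpolation=2),cv2.resize(b,(385,300),interpolation=2)]))"
```

```text
t 9.85 pos [0.5804 0.2446 0.0448] phi 5.6 tilt [ 0.  0. -1.] F [-0.5  0.  -0.2] gap 0.47 19.99975472688675
turn units 0.01 shift units [-0.01 -0.01  0.04]
```

View pics/c1.png

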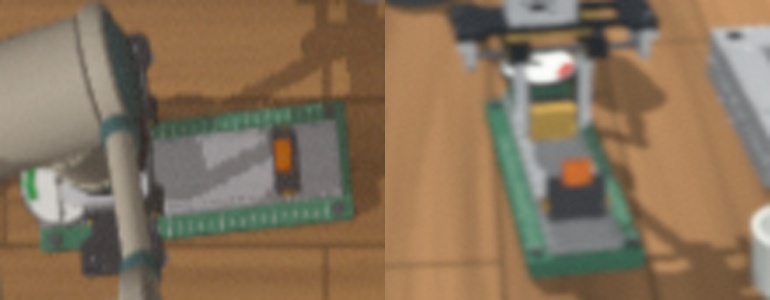

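The crop shows the shim (550,120 in the right half) standing upright between the lips, just in front of the anvil.

Request:
send_rows:
  rows: "0 0 0.025 0; 0 0 0.02 0; 0 0 0 0"

```text
time: 10.32
position: [0.5802, 0.2446, 0.042]
eef_rot: [0.672, 0.741, 0.0, -0.0]
contact_force: [0.1, 0.1, -2.1]
finger_gap: 0.468
grip_force: 20.0
```

Request:
send_rows:
  rows: "0 0 0 0; 0 0 0 0; 0 0 -0.1 0; 0 0 -0.5 0; 0 0 -0.7 0; 0 0 -0.7 0; 0 0 0 1; 0 0 0 1; 0 0 0 1; 0 0 0 1; 0 0 0 1; 0 0 0 1"
  claw: 0.3

```text
time: 11.82
position: [0.5804, 0.2447, 0.1626]
eef_rot: [0.812, 0.584, 0.0, 0.0]
contact_force: [-0.7, 0.1, 0.3]
finger_gap: 0.65
grip_force: 0.0
```

Request:
send_rows:
  rows: "0 0 0 1; 0 0 0 1; 0 0 0 1; 0 0 0 1; 0 0 0 1; 0 0 0 1; 0 0 0 1; 0 0 0 1; 0 0 0 1; 0 0 0 1; 0 0 0 1; 0 0 0 0.4"
  claw: 1

```text
time: 13.32
position: [0.5804, 0.2447, 0.1625]
eef_rot: [0.974, 0.225, 0.0, -0.0]
contact_force: [0.2, 0.4, 0.0]
finger_gap: 1.001
grip_force: 0.0
```

```bash
python3 -c "
from h import *
go((.4768,-.0784),.15,-64)"
```

```text
t 13.325 pos [0.5804 0.2447 0.1625] phi -64.0 tilt [ 0.001  0.    -1.   ] F [0.2 0.4 0. ] gap 1.001 0.0
turn units -0.01 shift units [-3.91  4.08  0.21]
```

Request:
send_rows:
  rows: "-0.5 0.53 0 0; -0.5 0.53 0 0; -0.5 0.53 0 0; -0.5 0.53 0 0; -0.5 0.53 0 0; -0.5 0.53 0 0; -0.5 0.53 0 0; -0.4 0.35 0 0; 0 0 0 0"

```text
time: 14.45
position: [0.4763, -0.0784, 0.1624]
eef_rot: [0.975, 0.223, 0.0, 0.0]
contact_force: [0.1, 0.4, -0.5]
finger_gap: 0.998
grip_force: 0.0
```

```bash
python3 -c "
from h import *
go((.4768,-.0784),.0115,-64)"
```

```text
t 14.45 pos [ 0.4763 -0.0784  0.1624] phi -64.2 tilt [ 0.001 -0.    -1.   ] F [ 0.1  0.4 -0.5] gap 0.998 0.0
turn units -0.05 shift units [0.01 0.   2.51]
```

Request:
send_rows:
  rows: "0 0 0.6 0; 0 0 0.6 0; 0 0 0.6 0; 0 0 0.4 0; 0 0 0.2 0; 0 0 0.1 0; 0 0 0 0"

```text
time: 15.32
position: [0.4773, -0.0767, 0.0123]
eef_rot: [0.974, 0.225, 0.0, 0.0]
contact_force: [-0.3, -0.3, 0.9]
finger_gap: 0.999
grip_force: 0.0
```

Request:
send_rows:
  rows: "0 0 0 0; 0 0 0 0; 0 0 0 0; 0 0 0 0; 0 0 0 0; 0 0 0 0"
  claw: -1

```text
time: 16.08
position: [0.4769, -0.077, 0.012]
eef_rot: [0.974, 0.225, 0.0, 0.0]
contact_force: [0.7, -0.9, 0.3]
finger_gap: 0.464
grip_force: 20.0
```

Request:
send_rows:
  rows: "0 0 -0.3 -0.4; 0 0 -0.6 -1; 0 0 -0.6 -1; 0 0 -0.6 -1; 0 0 -0.3 -1; 0 0 0 -1; 0 0 0 -1; 0 0 0 -1; 0 0 0 -1; 0 0 0 -1; 0 0 0 -1; 0 0 0 -1"

```text
time: 17.58
position: [0.4762, -0.0767, 0.1555]
eef_rot: [0.81, 0.586, -0.0, -0.001]
contact_force: [-0.7, -0.0, -2.1]
finger_gap: 0.468
grip_force: 20.0
```

Request:
send_rows:
  rows: "0 0 0 -1; 0 0 0 -1; 0 0 0 -1; 0 0 0 -1; 0 0 0 -1; 0 0 0 -1; 0 0 0 0"

```text
time: 18.45
position: [0.4763, -0.0767, 0.1555]
eef_rot: [0.672, 0.741, -0.0, -0.001]
contact_force: [-0.2, 0.6, -1.2]
finger_gap: 0.467
grip_force: 20.0
```

```bash
python3 -c "
from h import *
go(chan(.109),.155,5.55)"
```

```text
t 18.45 pos [ 0.4763 -0.0767  0.1555] phi 5.6 tilt [-0.001  0.    -1.   ] F [-0.2  0.6 -1.2] gap 0.467 19.999762997031212
turn units 0.0 shift units [4.74 2.23 0.01]
```

Request:
send_rows:
  rows: "0.4 0.2 0 0; 0.7 0.33 0 0; 0.7 0.33 0 0; 0.7 0.33 0 0; 0.7 0.33 0 0; 0.7 0.33 0 0; 0.5 0.23 0 0; 0.34 0.15 0 0; 0 0 0 0"

```text
time: 19.58
position: [0.5821, 0.2199, 0.1554]
eef_rot: [0.671, 0.741, -0.0, -0.0]
contact_force: [0.1, -0.0, -1.2]
finger_gap: 0.466
grip_force: 20.0
```

```bash
python3 -c "
from h import *
go(chan(.109),.045,5.55)"
```

```text
t 19.575 pos [0.5821 0.2199 0.1554] phi 5.7 tilt [-0.001 -0.    -1.   ] F [ 0.1 -0.  -1.2] gap 0.466 20.00010095536709
turn units 0.03 shift units [-0.01 -0.    1.84]
```

Request:
send_rows:
  rows: "0 0 0.5 0; 0 0 0.5 0; 0 0 0.4 0; 0 0 0.25 0; 0 0 0.15 0; 0 0 0.06 0; 0 0 0.03 0; 0 0 0 0"

```text
time: 20.58
position: [0.5825, 0.2193, 0.0431]
eef_rot: [0.672, 0.741, 0.0, 0.0]
contact_force: [0.3, 0.8, -0.9]
finger_gap: 0.469
grip_force: 20.0
```

```bash
python3 -c "
from h import *
go(chan(.109),.042,5.55)
cv2.imwrite('pics/c2.png',cv2.resize(snap('side','side2')['color'][110:210,290:400],(660,600),interpolation=2))"
```

```text
t 20.575 pos [0.5825 0.2193 0.0431] phi 5.6 tilt [ 0.001  0.    -1.   ] F [ 0.3  0.8 -0.9] gap 0.469 20.00004082918167
turn units 0.01 shift units [ 0.   -0.01  0.02]
```

View pics/c2.png

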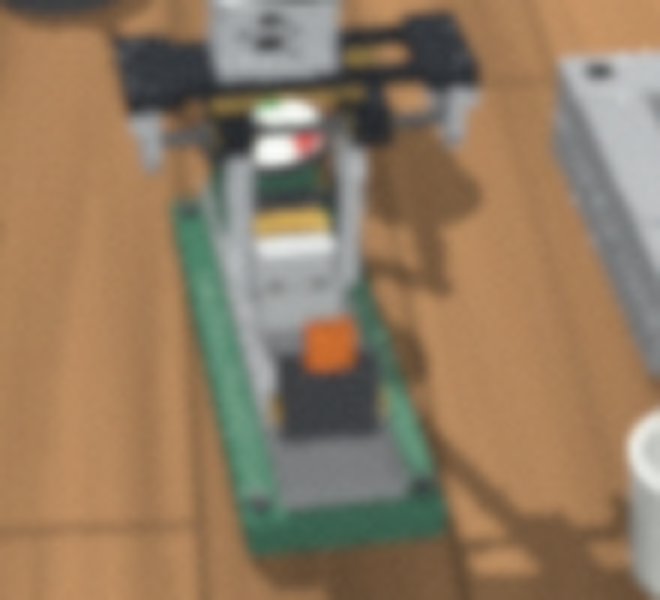

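The step block (295,265) sits in the channel with its tall side toward the upright shim (295,220). I release it and go to the bush.

Request:
send_rows:
  rows: "0 0 0.018 0; 0 0 0 0"

```text
time: 20.88
position: [0.5825, 0.2194, 0.042]
eef_rot: [0.672, 0.741, 0.0, 0.0]
contact_force: [-0.1, -0.8, 0.8]
finger_gap: 0.463
grip_force: 20.0
```

Request:
send_rows:
  rows: "0 0 0 0; 0 0 0 0; 0 0 -0.1 0; 0 0 -0.5 0; 0 0 -0.7 0; 0 0 -0.6 0; 0 0 0 0"
  claw: 0.3

```text
time: 21.75
position: [0.5844, 0.2198, 0.1592]
eef_rot: [0.672, 0.741, 0.003, 0.002]
contact_force: [-0.9, 0.5, -0.5]
finger_gap: 0.649
grip_force: 0.0
```

```bash
python3 -c "
from h import *
go((.6088,-.1775),.15,5.55)"
```

```text
t 21.75 pos [0.5844 0.2198 0.1592] phi 5.6 tilt [ 0.007  0.002 -1.   ] F [-0.9  0.5 -0.5] gap 0.649 0.0
turn units 0.01 shift units [-6.63 -0.24  0.15]
```

Request:
send_rows:
  rows: "-0.4 0 0 0; -0.7 -0.03 0 0; -0.7 -0.03 0 0; -0.7 -0.03 0 0; -0.7 -0.03 0 0; -0.7 -0.03 0 0; -0.7 -0.03 0 0; -0.7 -0.03 0 0; -0.7 -0.03 0 0; -0.5 0 0 0; -0.2 0 0 0; 0 0 0 0"
  claw: 1

```text
time: 23.25
position: [0.6066, -0.1822, 0.1545]
eef_rot: [0.672, 0.74, -0.0, -0.001]
contact_force: [-0.1, 1.0, -0.2]
finger_gap: 1.002
grip_force: 0.0
```

```bash
python3 -c "
from h import *
go((.6088,-.1775),.012,5.55)"
```

```text
t 23.25 pos [ 0.6066 -0.1822  0.1545] phi 5.5 tilt [-0.001  0.001 -1.   ] F [-0.1  1.  -0.2] gap 1.002 0.0
turn units -0.0 shift units [0.07 0.04 2.37]
```

Request:
send_rows:
  rows: "0.08 0.04 0.3 0; 0 0 0.6 0; 0 0 0.6 0; 0 0 0.5 0; 0 0 0.26 0; 0 0 0.1 0; 0 0 0 0"

```text
time: 24.12
position: [0.6094, -0.177, 0.0143]
eef_rot: [0.672, 0.741, 0.0, 0.0]
contact_force: [0.6, -0.5, -0.1]
finger_gap: 0.998
grip_force: 0.0
```

Request:
send_rows:
  rows: "0 0 0 0; 0 0 0 0; 0 0 0 0; 0 0 0 0; 0 0 0 0; 0 0 0 0"
  claw: -1

```text
time: 24.88
position: [0.6088, -0.1773, 0.0138]
eef_rot: [0.672, 0.741, -0.0, -0.0]
contact_force: [-0.7, -0.8, 0.4]
finger_gap: 0.426
grip_force: 20.0
```

Request:
send_rows:
  rows: "0 0 -0.3 0; 0 0 -0.6 0; 0 0 -0.6 0; 0 0 -0.6 0; 0 0 -0.3 0; 0 0 0 0"

```text
time: 25.62
position: [0.6097, -0.1775, 0.1591]
eef_rot: [0.672, 0.741, 0.001, 0.001]
contact_force: [-0.4, 0.9, -2.4]
finger_gap: 0.422
grip_force: 20.0
```

```bash
python3 -c "
from h import *
go(chan(.058),.155,5.55)"
```

```text
t 25.625 pos [ 0.6097 -0.1775  0.1591] phi 5.6 tilt [ 0.003 -0.001 -1.   ] F [-0.4  0.9 -2.4] gap 0.422 19.99951332807541
turn units 0.01 shift units [5.78 0.18 0.07]
```

Request:
send_rows:
  rows: "0.4 0.02 0 0; 0.7 0.02 0 0; 0.7 0.02 0 0; 0.7 0.02 0 0; 0.7 0.02 0 0; 0.7 0.02 0 0; 0.7 0.02 0 0; 0.6 0.02 0 0; 0.4 0.02 0 0; 0.3 0 0 0; 0 0 0 0"

```text
time: 27.0
position: [0.584, 0.1775, 0.1569]
eef_rot: [0.671, 0.742, -0.001, -0.001]
contact_force: [0.2, -0.0, -1.2]
finger_gap: 0.419
grip_force: 20.0
```

```bash
python3 -c "
from h import *
go(chan(.058),.0450,5.55)"
```

```text
t 27.0 pos [0.584  0.1775 0.1569] phi 5.7 tilt [-0.002 -0.    -1.   ] F [ 0.2 -0.  -1.2] gap 0.419 19.999516010284424
turn units 0.04 shift units [-0.15  0.04  1.87]
```

Request:
send_rows:
  rows: "-0.15 0.04 0 0; 0 0 0.5 0; 0 0 0.5 0; 0 0 0.4 0; 0 0 0.25 0; 0 0 0.15 0; 0 0 0.06 0; 0 0 0 0"

```text
time: 28.0
position: [0.5889, 0.1673, 0.0467]
eef_rot: [0.672, 0.741, 0.0, 0.0]
contact_force: [-0.4, -0.2, -2.6]
finger_gap: 0.425
grip_force: 20.0
```

```bash
python3 -c "
from h import *
go(chan(.058),.0438,5.55)"
```

```text
t 28.0 pos [0.5889 0.1673 0.0467] phi 5.6 tilt [ 0.001  0.    -1.   ] F [-0.4 -0.2 -2.6] gap 0.425 19.9994695186615
turn units 0.01 shift units [ 0.02 -0.03  0.05]
```

Request:
send_rows:
  rows: "0 -0.03 0.025 0; 0 0 0.02 0; 0 0 0 0"

```text
time: 28.38
position: [0.5867, 0.1673, 0.0438]
eef_rot: [0.672, 0.741, 0.0, 0.0]
contact_force: [0.2, 0.4, -1.1]
finger_gap: 0.419
grip_force: 20.0
```

Request:
send_rows:
  rows: "0 0 0 0; 0 0 0 0; 0 0 -0.1 0; 0 0 -0.5 0; 0 0 -0.7 0; 0 0 -0.6 0; -0.5 0 0 0; -0.7 0 0 0; -0.7 0 0 0; -0.6 0 0 0; 0 0 0 0"
  claw: 0.3

```text
time: 29.75
position: [0.6017, 0.0156, 0.1581]
eef_rot: [0.673, 0.74, 0.0, 0.001]
contact_force: [0.5, 0.7, 0.7]
finger_gap: 0.649
grip_force: 0.0
```

```bash
python3 -c "
from h import *
go(chan(-.03),.082,5.55)
d=snap('top','top3');a=d['color'][160:225,200:310]; b=snap('side','side3')['color'][110:210,290:400]
cv2.imwrite('pics/c3.png',np.hstack([cv2.resize(a,(400,236),interpolation=2),cv2.resize(b[:65],(400,236),interpolation=2)]))
P=cloud(d);q=P[...,:2]-O;t=q@T;x=q@np.array([np.cos(A),np.sin(A)])
for lo in np.arange(-.03,.18,.003):
    k=(abs(x)<.015)&(t>=lo)&(t<lo+.003)&(P[...,2]>.02)&(P[...,2]<.12); print('%.3f:%.0f'%(lo,1e3*np.median(P[k][:,2])) if k.any() else '',end=' ')
"
```

```text
t 29.75 pos [0.6017 0.0156 0.1581] phi 5.4 tilt [ 0.001 -0.001 -1.   ] F [0.5 0.7 0.7] gap 0.649 0.0
turn units -0.04 shift units [1.1  0.   1.27]
-0.030:29 -0.027:30 -0.024:29 -0.021:30 -0.018:29 -0.015:29 -0.012:55          0.018:33 0.021:31 0.024:28 0.027:30 0.030:30 0.033:29 0.036:51 0.039:57 0.042:69 0.045:68 0.048:68 0.051:67 0.054:68 0.057:68 0.060:69 0.063:67 0.066:66 0.069:65 0.072:67 0.075:29 0.078:32 0.081:29 0.084:30 0.087:44 0.090:54 0.093:50 0.096:51 0.099:52 0.102:66 0.105:68 0.108:68 0.111:68 0.114:66 0.117:64  0.123:32 0.126:31 0.129:48 0.132:68 0.135:67 0.138:67 0.141:66 0.144:63  0.150:51 0.153:68 0.156:70 0.159:71 0.162:69 0.165:69 0.168:81 0.171:84 0.174:84 0.177:83
```

View pics/c3.png

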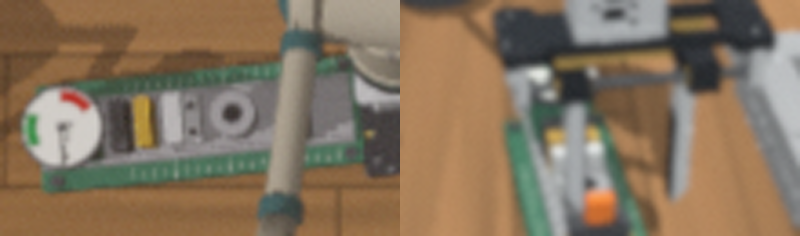

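All three stand upright and apart: bush (232,112), step block (180,118), shim (143,122). The needle points down at zero. Next I close the fingers behind the tab and push.

Request:
send_rows:
  rows: "0.3 0 0 0; 0.6 0 0 0; 0.2 0 0 0; 0 0 0.3 0; 0 0 0.5 0; 0 0 0.4 0; 0 0 0.11 0; 0 0 0 0"
  claw: -1

```text
time: 30.85
position: [0.5949, 0.084, 0.0791]
eef_rot: [0.671, 0.741, -0.0, -0.0]
contact_force: [-0.5, -0.0, 1.4]
finger_gap: 0.004
grip_force: 0.0
```

```bash
python3 -c "
from h import *
go(chan(.033),.079,5.55)"
```

```text
t 30.85 pos [0.5949 0.084  0.0791] phi 5.6 tilt [-0. -0. -1.] F [-0.5 -0.   1.4] gap 0.004 0.0
turn units 0.02 shift units [1. 0. 0.]
```

Request:
send_rows:
  rows: "0.08 0 0 0; 0.08 0 0 0; 0.08 0 0 0; 0.08 0 0 0; 0.08 0 0 0; 0.08 0 0 0; 0.08 0 0 0; 0.08 0 0 0; 0.08 0 0 0; 0.08 0 0 0; 0.08 0 0 0; 0 0 0 0"

```text
time: 32.35
position: [0.5908, 0.1325, 0.0801]
eef_rot: [0.671, 0.741, -0.002, 0.003]
contact_force: [-0.3, -10.2, 2.5]
finger_gap: 0.005
grip_force: 4.6
```

```bash
cat >> h.py <<'E'
def prof(f):
    go(chan(.04),.079,5.55)
    d=snap('top',f); P=cloud(d);q=P[...,:2]-O;t=q@T;x=q@np.array([np.cos(A),np.sin(A)])
    for lo in np.arange(-.03,.18,.003):
        k=(abs(x)<.015)&(t>=lo)&(t<lo+.003)&(P[...,2]>.02)&(P[...,2]<.12); print('%.3f:%.0f'%(lo,1e3*np.median(P[k][:,2])) if k.any() else '',end=' ')
E
python3 -c "
from h import *
prof('top4')"
```

```text
t 32.35 pos [0.5908 0.1325 0.0801] phi 5.7 tilt [ 0.003 -0.007 -1.   ] F [ -0.3 -10.2   2.5] gap 0.005 4.577034674584866
turn units 0.04 shift units [ 0.3  -0.01  0.02]
-0.030:29 -0.027:30 -0.024:28 -0.021:30 -0.018:29 -0.015:27 -0.012:29 -0.009:29 -0.006:29                             0.081:64 0.084:66 0.087:55 0.090:52 0.093:52 0.096:50 0.099:50 0.102:54 0.105:67 0.108:68 0.111:68 0.114:69 0.117:67 0.120:64  0.126:29 0.129:50 0.132:67 0.135:66           0.168:79 0.171:81 0.174:82 0.177:86
```

Request:
send_rows:
  rows: "0.04 0 0 0; 0.04 0 0 0; 0.04 0 0 0; 0.04 0 0 0; 0.03 0 0 0; 0 0 0 0"

```text
time: 33.15
position: [0.5898, 0.1429, 0.0801]
eef_rot: [0.671, 0.741, -0.002, 0.004]
contact_force: [1.2, -11.7, 2.8]
finger_gap: 0.007
grip_force: 5.6
```

Request:
send_rows:
  rows: "0.02 0 0 0; 0.02 0 0 0; 0 0 0 0"

```text
time: 33.52
position: [0.5896, 0.145, 0.0801]
eef_rot: [0.671, 0.741, -0.002, 0.004]
contact_force: [0.9, -12.3, 2.2]
finger_gap: 0.003
grip_force: 5.9
```

Request:
send_rows:
  rows: "0.02 0 0 0; 0.02 0 0 0; 0 0 0 0"

```text
time: 33.9
position: [0.5893, 0.1474, 0.0801]
eef_rot: [0.671, 0.741, -0.002, 0.004]
contact_force: [1.5, -11.9, 2.5]
finger_gap: 0.003
grip_force: 5.9
```

```bash
python3 -c "
from h import *
prof('top5')
d=load('top5')['color'][175:215,195:260]; cv2.imwrite('pics/c5.png',cv2.resize(d,None,fx=10,fy=10,interpolation=2))"
```

```text
t 33.9 pos [0.5893 0.1474 0.0801] phi 5.7 tilt [ 0.003 -0.009 -1.   ] F [  1.5 -11.9   2.5] gap 0.003 5.888548269867897
turn units 0.04 shift units [ 0.06 -0.    0.02]
-0.030:30 -0.027:31 -0.024:30 -0.021:29 -0.018:30 -0.015:29 -0.012:30 -0.009:30 -0.006:32 -0.003:30 -0.000:29 0.003:28 0.006:31 0.009:30 0.012:30 0.015:30                            0.099:31 0.102:66 0.105:49 0.108:53 0.111:53 0.114:53 0.117:54 0.120:69 0.123:67 0.126:67 0.129:69 0.132:66 0.135:67 0.138:68 0.141:68 0.144:68 0.147:66 0.150:64 0.153:68 0.156:69 0.159:69
```

View pics/c5.png

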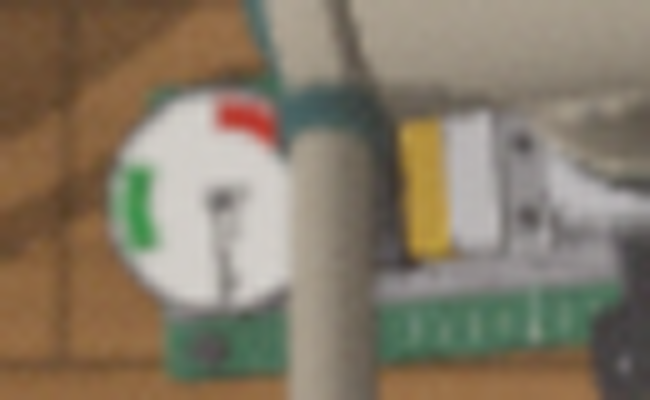

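The needle still points down at zero, from (218,200) to (228,300). The row is almost against the anvil. The push force baseline is about 12 N, so I aim for +4.5 N.

Request:
send_rows:
  rows: "0.02 0 0 0; 0 0 0 0"

```text
time: 34.2
position: [0.5892, 0.1486, 0.0801]
eef_rot: [0.671, 0.741, -0.002, 0.004]
contact_force: [1.5, -12.3, 2.4]
finger_gap: 0.004
grip_force: 5.9
```

Request:
send_rows:
  rows: "0.02 0 0 0; 0 0 0 0"

```text
time: 34.45
position: [0.5891, 0.1498, 0.0801]
eef_rot: [0.671, 0.741, -0.002, 0.004]
contact_force: [1.6, -10.7, 2.3]
finger_gap: 0.004
grip_force: 5.9
```

Request:
send_rows:
  rows: "0.02 0 0 0; 0 0 0 0"

```text
time: 34.7
position: [0.589, 0.1507, 0.0801]
eef_rot: [0.671, 0.741, -0.003, 0.004]
contact_force: [1.4, -12.0, 1.7]
finger_gap: 0.002
grip_force: 6.2
```

Request:
send_rows:
  rows: "0.02 0 0 0; 0 0 0 0"

```text
time: 34.95
position: [0.589, 0.1514, 0.0801]
eef_rot: [0.671, 0.742, -0.003, 0.004]
contact_force: [1.0, -12.9, 2.8]
finger_gap: 0.008
grip_force: 6.7
```

Request:
send_rows:
  rows: "0.02 0 0 0; 0 0 0 0"

```text
time: 35.2
position: [0.5889, 0.1521, 0.0801]
eef_rot: [0.671, 0.742, -0.003, 0.005]
contact_force: [1.4, -13.8, 2.5]
finger_gap: 0.008
grip_force: 7.2
```

```bash
python3 -c "
from h import *
d=snap('top','top6')['color'][175:215,195:235]; cv2.imwrite('pics/c6.png',cv2.resize(d,None,fx=10,fy=10,interpolation=2))"
```

```text
(no output)
```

View pics/c6.png

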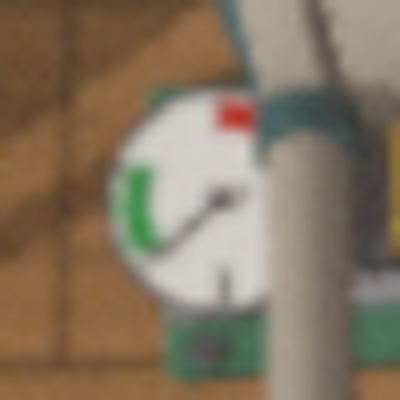

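The needle now runs from (220,198) to (160,252), about 0.9 rad, just below green. Two more small steps (about 1.3 mm) should reach mid-green.

Request:
send_rows:
  rows: "0.02 0 0 0; 0 0 0 0"

```text
time: 35.5
position: [0.5888, 0.1528, 0.0801]
eef_rot: [0.671, 0.742, -0.004, 0.005]
contact_force: [1.1, -14.9, 3.0]
finger_gap: 0.005
grip_force: 7.8
```

Request:
send_rows:
  rows: "0.016 0 0 0; 0 0 0 0; 0 0 0 0"

```text
time: 35.88
position: [0.5887, 0.1533, 0.0801]
eef_rot: [0.671, 0.742, -0.004, 0.005]
contact_force: [1.3, -17.1, 2.4]
finger_gap: 0.004
grip_force: 8.3
```

Request:
send_rows:
  rows: "-0.05 0 0 0; -0.1 0 0 0; -0.2 0 0 0; -0.5 0 0 0; -0.4 0 -0.3 0; 0 0 -0.6 0; 0 0 -0.6 0; -0.6 0 0 0; -0.6 0 0 0; -0.6 0 0 0; 0 0 0 0"

```text
time: 37.25
position: [0.6054, -0.0239, 0.1688]
eef_rot: [0.673, 0.74, -0.0, 0.0]
contact_force: [0.4, 0.3, 0.0]
finger_gap: 0.005
grip_force: 0.0
```

```bash
python3 -c "
from h import *
d=snap('top','top7')['color']; a=cv2.resize(d[175:215,195:235],(400,400),interpolation=2);b=cv2.resize(d[165:215,230:280],(400,400),interpolation=2); cv2.imwrite('pics/c7.png',np.hstack([a,b]))
go(chan(0),.1,5.55)"
```

```text
t 37.3 pos [ 0.6051 -0.0224  0.1689] phi 5.5 tilt [-0.     0.001 -1.   ] F [-0.4  1.1  0.4] gap 0.006 0.0
turn units -0.02 shift units [2.23 0.01 1.15]
```

View pics/c7.png

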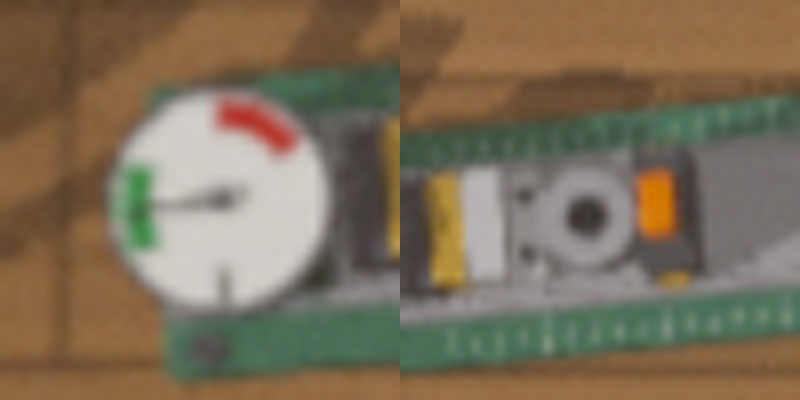

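The needle points to (140,208), the middle of the green band. Shim, step block and bush are upright and clamped, and the arm is clear.

```bash
python3 -c "
from bench import r
print(r.hand_in())"
```

```text
the job is handed in; nothing more can be done
None
```

Job handed in: the shim, step block and bush stand upright in the channel, clamped with the needle mid-green and the arm clear, at about 37 s of the 72 s allowed.

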